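Push a bayonet probe head into its spring-return socket, twist it home and hold it

TASK

Pick up the probe head, put its two lugs through the notches of the bayonet socket, push it down against the spring and twist it clockwise (seen from above) about a quarter turn, as far as it will go. The socket springs back when let go, so finish while still gripping the probe head and holding it in and turned, so that its contacts stay made for a reading. Leave the ring gauge, the V-block and the objective can undisturbed.

Things in the scene. Friction and masses are not known exactly. Their poses are not given: they have to be found in the camera images.
- probe_head: Loose probe head, 120 g, upright, 72 mm tall. Origin: centre of its underside, z up. Steel spigot dia. 26 mm (z 0-24 mm); two brass lugs at its foot along +x and -x (38 mm over both, 8 mm wide, z 0-6 mm); collar dia. 40 mm (z 24-30 mm); black grip z 30-68 mm. A half turn about z makes no difference.
- head_grip (a point): Middle of the probe head's black grip, 49 mm above its underside. The grip is 34 mm long in x and 22 mm across its two flat sides in y: grip it across y. White lines on top run along x, over the lugs; a round plug (dia. 16 mm) stands on top, z 68-72 mm.
- socket: Bayonet socket, fixed to the desk. Origin: centre of its underside, z up. Dark foot dia. 100 mm, 12 mm thick; aluminium housing dia. 68 mm with a black rim. If let go, the head springs back and up.
- socket_mouth (a point): Centre of the socket's mouth at rim level, z 56 mm. A grey lip (z 50-56 mm) has a round opening dia. 31 mm and two entry notches 13 mm wide along the socket's +x and -x, 43 mm over both, marked by white lines on the rim. A half turn makes no difference. Green marks on the rim show where the lugs end: 1.38 rad clockwise (seen from above) of the notches, at a stop.
- socket_plate (a point): Centre of the brass spring plate's top at rest, z 48 mm (point fixed to the socket). The head's underside lands here. It must be pushed at least 4 mm farther, to z 44 mm or lower (38 mm is the bottom of the stroke), before its lugs can turn under the lip. Underside at z 42 mm is good to turn and to hold.
- plunger (a joint): How far the spring plate is pushed down, m: 0 at rest, 0.010 at the bottom. The spring takes 5 N at rest and 10 N at the bottom.
- turntable (a joint): How far the sprung turntable on the plate has been turned clockwise by the lugs, rad: 0 at rest, 1.25 at its stop. The lugs meet it after about 0.13 rad of free turn. It takes 0.10 N m at first and 0.20 N m at the stop, and springs back.
- objective_can: Bystander: round white lidded can for a microscope objective, 47 mm in diameter, 52 mm high, loose; origin at the centre of its underside.
- v_block: Bystander: small grey steel V-block, 45x40x36 mm, loose; origin at the centre of its underside.
- ring_gauge: Bystander: knurled steel ring gauge lying flat, 46 mm in diameter, 16 mm high, loose; origin at the centre of its underside.
Not all that is in view belongs to the job. Of the things that look like the probe_head, take the one that is farthest to the robot's left at the start.

How it is judged:
By the outcome, as a careful person would: the job done as asked, in the order asked, and still so for the second after the job is handed in, while the arm keeps its last pose, push and grip.
It also fails if it takes over 38 s, if anything falls off the work surface, if the arm or the gripper's body presses on something with over 40 N, if the wrist force passes 120 N, or if a joint passes its speed limit or range.

ROBOT

A 6-joint arm with a two-finger parallel gripper is mounted at the origin on a cart in front of the work surface, level with it; the furniture and walls round the work are solid. World frame = base frame: x ahead of the robot, y to its left, z up, the work surface at z = 0. Lengths are in m, angles in rad, forces in N, time in s.
With the tool pointing down it reaches from about 0.225 to 0.875 m from the base axis. Payload 3.4 kg.
Tool frame: the origin (TCP) lies at the very end of the fingers, on their centre line; the grasp point (between the pads) lies 19 mm behind it; z points along the fingers, y is the direction in which the jaws open and shut (so a half turn about z gives the same grasp; the last joint's range is limited). The gripper opens to 85 mm and grips with 20 to 120 N. Pads are 22 mm wide; open, the fingers measure 114 mm over their backs; the gripper's body (76 mm by 85 mm) begins 54 mm behind the grasp point. The pads swing forward as they close: fully open they stand 13 mm farther back than shut.
Start: joints at [0.997, 0.276, 1.505, -0, 1.361, -0.121], TCP at [0.252, 0.517, 0.231] pointing down, gripper open.
Joint ranges: [-2.89, 2.89], [-0.75, 2.08], [0.22, 2.7], [-1.18, 4.32], [0.11, 2.71], [-2.7, 2.7]. Speed limits (rad/s): [2.57, 2.57, 3.14, 3.14, 3.14, 3.14].

INTERFACE

Orientations are given as a unit quaternion [w, x, y, z].
In Python, from rig import manip gives the robot as it stands. The module is installed in compiled form; this text tells all that it offers.
- The arm moves only by the tool carry_out, never from a script. Its argument "moves" is one flat list of numbers, 5 for each row, row after row: the opening in per cent of the stroke, from 0 (shut) to 100 (fully open), then the shift along the world's x, y, z in cm, then the turn about the world's z in rad. A call has exactly 10 rows; each row shifts and turns the commanded pose from where the row before left it; what a row does not reach is not made up. A row lasts 1/10 s, in which the tool goes at most 50 mm and 8.59 degrees, less where a joint would pass 70% of its speed; a pose out of reach is approached as far as the arm can. A call is refused whole if a number of a shift passes 5 or a number of a turn 0.15, either way. A call with a gripper value outside its range is refused whole. The fingers move at their own pace and stop on an object; "squeeze" is the grip in N (left out, the last holds). Time passes only in rows, so rows that do not move let the fingers close, or fill a call up. It gives the time, the measured TCP pose, the force and the opening at its end, in the units of the state.
- manip.get_state(): the state, without advancing time (a new reading comes with each control period).
- manip.get_image(name): name is "side" or "top"; returns the picture (384x512x3 uint8, red, green, blue); there is no depth.
- manip.camera_info(name): a dict with "fov_y" (degrees; the focal length in pixels is half the picture's height over the tangent of half this angle, whatever the lens; pixels are square), "cx", "cy" (the principal point, pixels), "rvec" (rotation vector, rad) and "tvec" (3), from world to camera coordinates, as OpenCV has them. Camera axes: x right, y down, z forward; pixel columns grow to the right and rows downward; lengths in m; the calibration is good to about 2 mm. A picture is of the moment at which its call begins. camera_info takes no time and is no camera call.
- manip.sign_off(): hands the job in, once; it reports no verdict.
The state is a dict: "clock": time; "qpos": joint angles; "qd": joint speeds; "effort": joint torques, N m; "position": TCP position; "ee_rot": TCP orientation; "contact_force": force on the tool from outside, world axes, zero at the start; "moment": the same for the moment, N m; "width": finger opening in m.
Only numpy, scipy, OpenCV 4.12 (cv2) and the standard library are available. Lean on these libraries where they do the work, as an engineer would, in place of code of your own. Each camera call takes 0.05 s, during which the arm holds its last target. There are 200 camera calls.

## Working session

There is one attempt and no reset: what is moved stays moved. The work goes in short steps, Python scripts to look and compute and a tool call to move; the robot and the scene stay as the last step left them, time stands still between calls to the robot, and variables do not carry over. Pictures are saved under pics/ and viewed, about 8 in all and at most 12, crops included, and the job is handed in when it is done.

Besides the shell and the picture viewer there is one more tool, called after ">>>" as a command line: name --argument value ..., lists and objects as JSON in quotes. carry_out: Moves the arm, as the interface text tells. Its arguments: {"type":"object","properties":{"moves":{"type":"array","items":{"type":"number"}},"squeeze":{"type":"number"}},"required":["moves"]}

```bash
mkdir -p pics
cat > h.py <<'E'
import numpy as np, cv2
from rig import manip
def cam(n):
    c=manip.camera_info(n); f=192/np.tan(np.radians(c['fov_y'])/2)
    R=cv2.Rodrigues(np.array(c['rvec'],float))[0]; return f,c['cx'],c['cy'],R,np.array(c['tvec'],float)
def px2w(n,u,v,z):
    f,cx,cy,R,t=cam(n); d=R.T@np.array([(u-cx)/f,(v-cy)/f,1]); o=-R.T@t
    return o+d*(z-o[2])/d[2]
def w2px(n,p):
    f,cx,cy,R,t=cam(n); q=R@np.array(p,float)+t; return np.array([f*q[0]/q[2]+cx,f*q[1]/q[2]+cy])
def snap(n,name,crop=None,s=1):
    im=manip.get_image(n)[:,:,::-1]
    cv2.imwrite('pics/full_'+name+'.png',im)
    if crop: x,y,w,h=crop; im=im[y:y+h,x:x+w]
    cv2.imwrite('pics/'+name+'.png',cv2.resize(im,None,fx=s,fy=s,interpolation=cv2.INTER_CUBIC))
E
python3 - <<'E'
from h import *
snap('top','t0',s=1.5);snap('side','s0',s=1.5)
print(manip.camera_info('top'),manip.camera_info('side'),manip.get_state())
for n in('top','side'):
    f,cx,cy,R,t=cam(n);print(f,-R.T@t)
E
```

```text
{'fov_y': 47.63873498048986, 'cx': 257.9216214641046, 'cy': 197.9121175506614, 'rvec': array([ 2.16439501, -2.10998339,  0.14475222]), 'tvec': array([0.0743391 , 0.56578966, 0.9543351 ])} {'fov_y': 53.704663255201304, 'cx': 263.5535855409413, 'cy': 189.39353205765556, 'rvec': array([ 1.87708821, -0.56363641,  0.34740074]), 'tvec': array([-0.41654331,  0.22408228,  0.53842484])} {'clock': 0.1, 'qpos': array([ 9.97007629e-01,  2.76550628e-01,  1.50601983e+00,  9.14924550e-06,
        1.36069733e+00, -1.21017546e-01]), 'qd': array([ 1.51747573e-03, -3.34019253e-03, -2.87315791e-03,  5.93716378e-05,
        7.23040783e-04,  1.82336223e-03]), 'effort': array([ 2.10289225e-03, -4.17698801e+01, -2.46405208e+01, -2.07029175e-04,
        5.84507347e-03, -5.73663527e-06]), 'position': array([0.25129084, 0.51665576, 0.23051015]), 'ee_rot': array([-2.89361872e-04,  2.24457653e-01,  9.74483484e-01, -7.86008211e-04]), 'contact_force': array([-1.06309769, -0.17182554, -0.40220523]), 'moment': array([ 0.02417041, -0.04315665, -0.04526468]), 'width': 0.08532104748114722}
434.9240437599828 [0.41562911 0.07286083 1.02875821]
379.2343200553597 [ 0.13621056 -0.58319778  0.39363631]
```

View pics/t0.png

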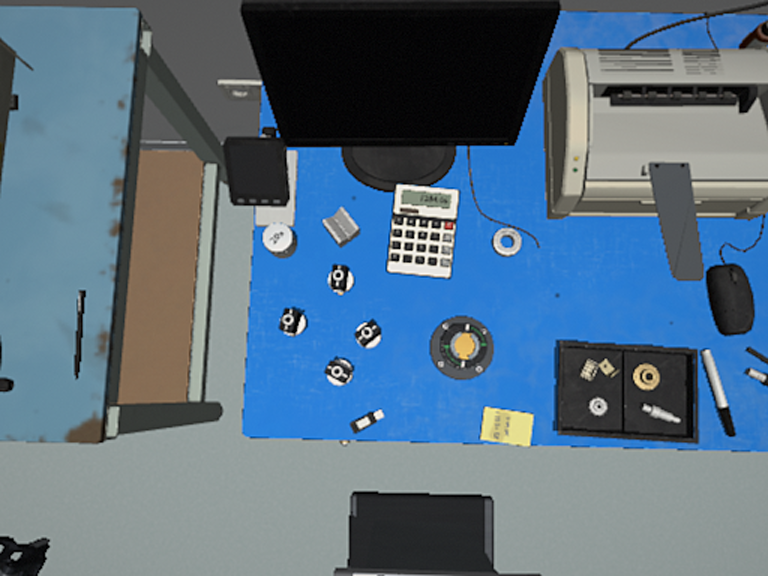

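View pics/s0.png

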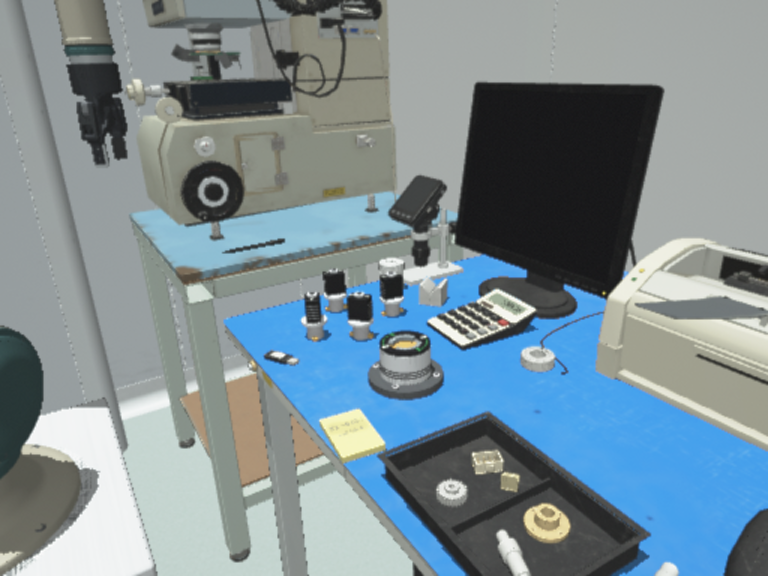

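The top view shows four probe-head lookalikes (1.5x pixels): (340,278), (292,321), (368,333) and (339,371). The leftmost, (292,321), fits "farthest to the robot's left". The socket is at (463,346). I'll confirm both in an enlarged crop.

Run:
```python
from h import *
for u,v in((340,278),(292,321),(368,333),(339,371)): print(px2w('top',u/1.5,v/1.5,.07))
im=cv2.imread('pics/full_t0.png')
a=cv2.resize(im[195:235,175:215],None,fx=10,fy=10,interpolation=cv2.INTER_CUBIC)
b=cv2.resize(im[204:260,280:336],None,fx=400/56,fy=400/56,interpolation=cv2.INTER_CUBIC)
cv2.imwrite('pics/c0.png',np.hstack([a,b]))
```

```text
[0.58640927 0.15906326 0.07      ]
[0.52005993 0.22778639 0.07      ]
[0.50508734 0.11469585 0.07      ]
[0.44830291 0.15540571 0.07      ]
```

View pics/c0.png

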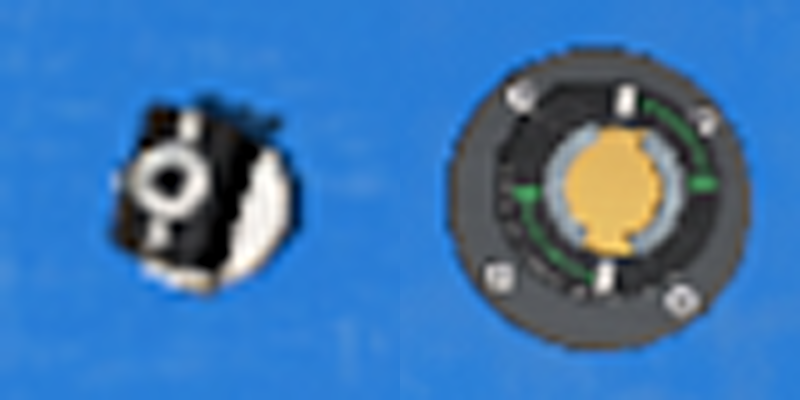

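```bash
cat > m.py <<'E'
from h import *
def fa(x,y): return 175+(x+.5)/10-.5,195+(y+.5)/10-.5
def fb(x,y): s=400/56; return 280+(x-400+.5)/s-.5,204+(y+.5)/s-.5
def P(a,z): return px2w('top',*a,z)
hc=P(fa(169,180),.072); h1=P(fa(190,125),.068);h2=P(fa(157,233),.068)
print('head',hc,(h1+h2)/2,'x-axis ang',np.arctan2(*(h1-h2)[[1,0]]))
s1=P(fb(625,101),.056);s2=P(fb(605,276),.056);g1=P(fb(704,184),.056);g2=P(fb(526,192),.056)
print('sock',(s1+s2)/2,(g1+g2)/2,'x ang',np.arctan2(*(s1-s2)[[1,0]]),'green',np.arctan2(*(g1-g2)[[1,0]]))
for p in (hc,h1,h2,(s1+s2)/2,s1,s2): print(w2px('side',p))
E
python3 - <<'E'
from m import *
im=cv2.imread('pics/full_s0.png')
a=cv2.resize(im[185:235,195:245],None,fx=8,fy=8,interpolation=cv2.INTER_CUBIC)
b=cv2.resize(im[215:265,245:295],None,fx=8,fy=8,interpolation=cv2.INTER_CUBIC)
cv2.imwrite('pics/c1.png',np.hstack([a,b]))
E
```

```text
head [0.52289447 0.23476316 0.072     ] [0.52361398 0.23444165 0.068     ] x-axis ang -0.2482426521294056
sock [ 0.49230785 -0.02899254  0.056     ] [ 0.49235006 -0.0289749   0.056     ] x ang -0.10469460106046485 green -1.500404403974465
[222.75478782 179.35041958]
[228.03984393 180.16841202]
[218.27056717 181.47557726]
[270.30282704 227.4676677 ]
[282.7428186 224.3150938]
[257.47944986 230.71740014]
```

View pics/c1.png

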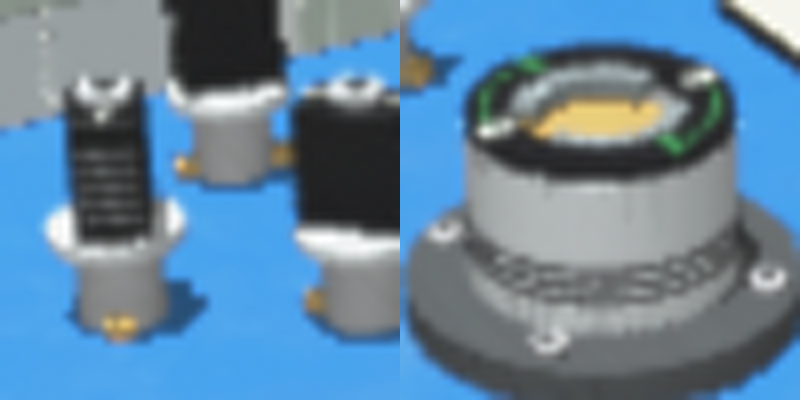

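Picture 4: the socket's white marks in the side view are at about (256.9,231.2) and (282.1,224.6). The top-view estimate predicted (257.5,230.7) and (282.7,224.3), so the two agree. In the earlier top crop, the target head's plug is at (191.9,213.0). I'll move in y first, clear of the bench, then in x.

>>> carry_out --moves '[100, 0, -2.8, 0, 0.02, 100, 0, -2.8, 0, 0.02, 100, 0, -2.8, 0, 0.02, 100, 0, -2.8, 0, 0.02, 100, 0, -2.8, 0, 0.02, 100, 0, -2.8, 0, 0.02, 100, 0, -2.8, 0, 0.02, 100, 0, -2.8, 0, 0.02, 100, 0, -2.8, 0, 0.02, 100, 0, -2.8, 0, 0.02]' --squeeze 60

```text
clock: 1.1
position: [0.2511, 0.2358, 0.231]
ee_rot: [-0.0, 0.125, 0.992, -0.0]
contact_force: [0.1, -0.8, 0.1]
width: 0.0855
```

>>> carry_out --moves '[100, 2.7, 0, -1, 0, 100, 2.7, 0, -1, 0, 100, 2.7, 0, -1, 0, 100, 2.7, 0, -1, 0, 100, 2.7, 0, -1, 0, 100, 2.7, 0, -1, 0, 100, 2.7, 0, -1, 0, 100, 2.7, 0, -1, 0, 100, 2.7, 0, -1, 0, 100, 2.7, 0, 0, 0]'

```text
clock: 2.1
position: [0.5213, 0.2365, 0.1392]
ee_rot: [-0.002, 0.126, 0.992, -0.001]
contact_force: [0.0, -0.0, 0.6]
width: 0.0853
```

Run:
```python
from h import *
s=manip.get_state();print(s['clock'],s['position'],s['qpos'],s['contact_force'])
snap('side','s1',crop=(170,90,130,130),s=4.5)
q=s['ee_rot'];print(np.pi/2-0+0, 'phi',np.arctan2(2*q[1]*q[2],q[2]**2-q[1]**2))
print(w2px('side',[.523,.2345,.072]))
```

```text
2.1 [0.52128352 0.23653263 0.13921595] [ 3.04382952e-01  3.39732077e-01  1.65089101e+00  8.59820077e-05
  1.15519174e+00 -1.01354866e+00] [ 0.01782959 -0.00091088  0.5782649 ]
1.5707963267948966 phi 0.25289959464839123
[222.83948018 179.37050149]
```

View pics/s1.png

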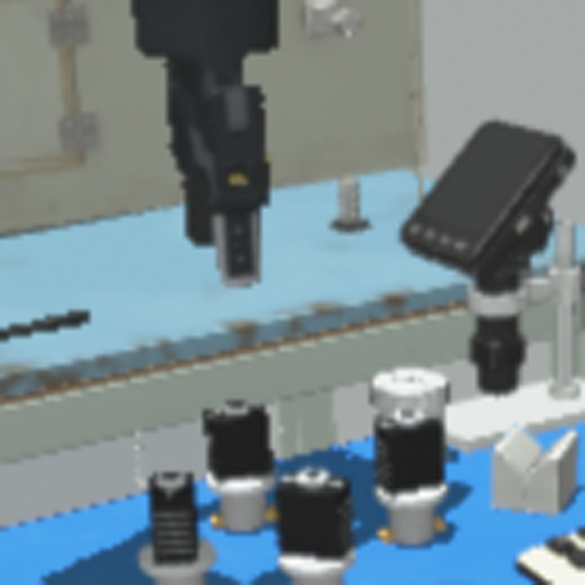

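Picture 5: the gripper is above the target head. Its plug is at side pixel (222.4,180.0) against a prediction of (222.8,179.4). I'll descend and grip.

>>> carry_out --moves '[100, 0.15, -0.2, -1.5, 0, 100, 0, 0, -1.5, 0, 100, 0, 0, -1.5, 0, 100, 0, 0, -1.5, 0, 100, 0, 0, -1.5, 0, 100, 0, 0, -1.5, 0, 100, 0, 0, -1, 0, 100, 0, 0, -0.5, 0, 100, 0, 0, 0, 0, 100, 0, 0, 0, 0]'

```text
clock: 3.15
position: [0.5234, 0.2352, 0.0367]
ee_rot: [0.0, 0.126, 0.992, 0.0]
contact_force: [0.1, 0.3, -0.7]
width: 0.0853
```

>>> carry_out --moves '[0, 0, 0, 0, 0, 0, 0, 0, 0, 0, 0, 0, 0, 0, 0, 0, 0, 0, 0, 0, 0, 0, 0, 0, 0, 0, 0, 0, 0, 0, 0, 0, 0, 0, 0, 0, 0, 0, 0, 0, 0, 0, 0, 0, 0, 0, 0, 0, 0, 0]'

```text
clock: 4.15
position: [0.5232, 0.2351, 0.0366]
ee_rot: [0.0, 0.126, 0.992, 0.0]
contact_force: [0.1, 0.1, 4.0]
width: 0.0209
```

>>> carry_out --moves '[0, 0, 0, 0.5, 0, 0, 0, 0, 1.0, 0, 0, 0, 0, 1.5, 0, 0, 0, 0, 1.5, 0, 0, 0, 0, 1.5, 0, 0, 0, 0, 1.5, 0, 0, 0, 0, 1.5, 0, 0, 0, 0, 1, 0, 0, 0, 0, 0, 0, 0, 0, 0, 0, 0]'

```text
clock: 5.15
position: [0.5228, 0.235, 0.1362]
ee_rot: [-0.0, 0.126, 0.992, 0.0]
contact_force: [-0.6, 0.6, -1.6]
width: 0.0215
```

>>> carry_out --moves '[0, -0.2, -1.3, 0, 0.01, 0, -0.3, -2.6, 0, 0.015, 0, -0.3, -2.8, 0, 0.015, 0, -0.4, -3.0, 0, 0.02, 0, -0.4, -3.3, 0, 0.02, 0, -0.4, -3.3, 0, 0.02, 0, -0.4, -3.3, 0, 0.02, 0, -0.3, -3.0, 0, 0.016, 0, -0.3, -2.6, 0, 0.01, 0, -0.1, -1.2, 0, 0]'

```text
clock: 6.15
position: [0.4911, -0.0307, 0.1355]
ee_rot: [-0.001, 0.054, 0.999, -0.0]
contact_force: [0.6, 0.5, -1.1]
width: 0.0212
```

Run:
```python
from h import *
snap('side','s2');snap('top','t2')
s=manip.get_state();print(s['clock'],s['position'],s['contact_force'],s['width'])
q=s['ee_rot'];print('phi',np.pi/2-np.arctan2(2*q[1]*q[2],q[2]**2-q[1]**2),q)
a=cv2.imread('pics/full_s2.png');x,y=w2px('side',[.492,-.029,.1]).astype(int)
b=cv2.imread('pics/full_t2.png');x2,y2=w2px('top',[.492,-.029,.1]).astype(int)
print(x,y,x2,y2)
c=a[y-45:y+55,x-50:x+50];d=b[y2-50:y2+50,x2-50:x2+50]
cv2.imwrite('pics/c2.png',cv2.resize(c,None,fx=6,fy=6,interpolation=cv2.INTER_CUBIC))
cv2.imwrite('pics/c2t.png',cv2.resize(d,None,fx=6,fy=6,interpolation=cv2.INTER_CUBIC))
```

```text
6.25 [ 0.49168688 -0.02982274  0.13571196] [ 0.08672864  1.53023716 -0.36403833] 0.02103160463250264
phi 1.4612763914615876 [-6.02141016e-04  5.47325929e-02  9.98500844e-01  2.11211980e-04]
269 206 311 228
```

View pics/c2.png

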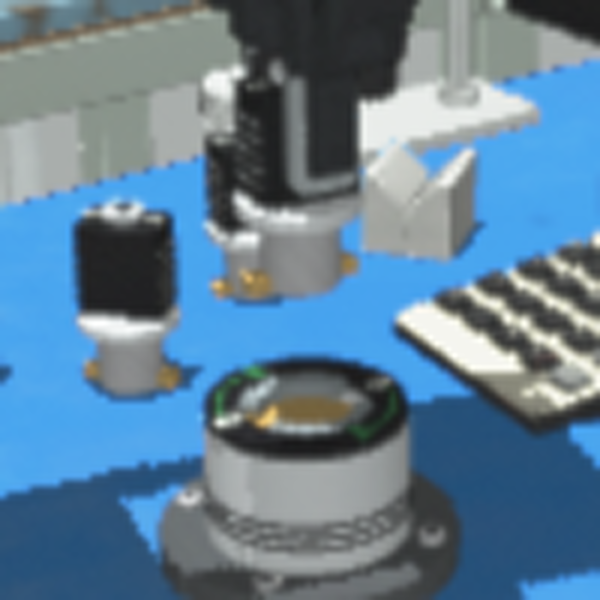

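Run:
```python
from h import *
C=np.array([.4917,-.0298,.0991]); a=-.1095
ux=np.array([np.cos(a),np.sin(a),0]);Z=np.array([0,0,1])
def c(p): return ((w2px('side',p)-[219,161]+.5)*6-.5).round(1)
print('lugs mid-h',c(C+.019*ux+.003*Z),c(C-.019*ux+.003*Z))
for nm,r,z in(('spig bottom',.013,0),('spig .015',.013,.015),('collar',.020,.027)):
    t=np.linspace(0,2*np.pi,73); q=np.array([c(C+z*Z+r*np.array([np.cos(x),np.sin(x),0])) for x in t])
    print(nm,'u',q[:,0].min(),q[:,0].max(),'v',q[:,1].min(),q[:,1].max())
im=cv2.imread('pics/c2.png')
for v in (235,255,270,285): print(v,im[v,200:372:4].sum(1).tolist())
```

```text
lugs mid-h [360.2 260.3] [252.9 284.4]
spig bottom u 266.3 348.4 v 264.4 298.1
spig .015 u 265.0 347.8 v 221.3 253.8
collar u 241.5 369.7 v 178.3 226.7
235 [475, 465, 482, 525, 575, 583, 538, 429, 417, 539, 626, 669, 667, 689, 627, 494, 412, 389, 408, 421, 432, 438, 440, 444, 450, 455, 452, 444, 438, 432, 428, 412, 392, 379, 368, 401, 465, 480, 478, 482, 493, 497, 491]
255 [480, 479, 478, 477, 484, 458, 404, 383, 387, 401, 410, 416, 419, 428, 409, 363, 353, 367, 382, 394, 404, 413, 418, 418, 415, 415, 418, 418, 418, 412, 405, 394, 379, 365, 336, 315, 315, 339, 380, 419, 462, 476, 455]
270 [476, 476, 476, 475, 479, 459, 418, 390, 383, 399, 448, 461, 414, 371, 338, 328, 336, 358, 376, 389, 400, 411, 420, 424, 425, 425, 421, 415, 409, 404, 400, 394, 382, 365, 336, 331, 351, 369, 393, 418, 458, 483, 476]
285 [477, 487, 501, 512, 536, 486, 373, 338, 355, 380, 363, 339, 336, 349, 359, 356, 349, 352, 370, 386, 400, 407, 409, 412, 417, 422, 425, 423, 419, 411, 402, 388, 381, 384, 410, 446, 468, 474, 472, 472, 473, 473, 472]
```

View pics/c2t.png

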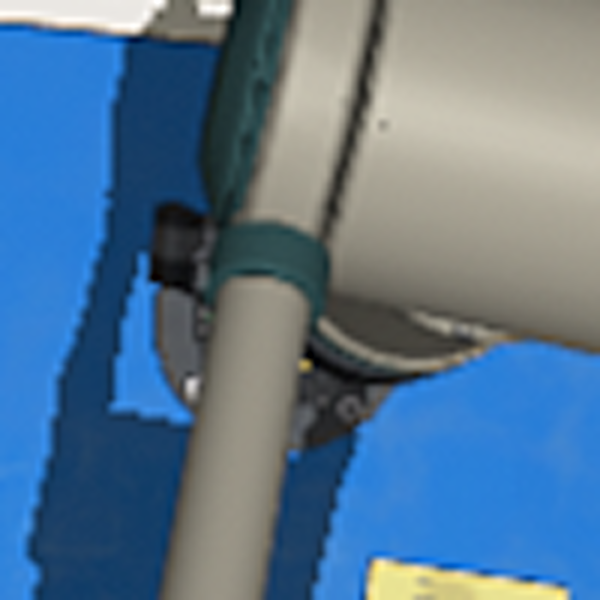

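Picture 6 shows the head held above the socket with its lugs roughly over the notches. In picture 7 (top view) the arm hides it. The arm was still settling in those pictures, so I'll move down close to the rim, correcting the small offset, and look again with a model overlay.

>>> carry_out --moves '[0, 0.05, 0.1, -0.5, 0, 0, 0, 0, -0.8, 0, 0, 0, 0, -0.8, 0, 0, 0, 0, -0.5, 0, 0, 0, 0, -0.3, 0, 0, 0, 0, 0, 0, 0, 0, 0, 0, 0, 0, 0, 0, 0, 0, 0, 0, 0, 0, 0, 0, 0, 0, 0, 0]'

```text
clock: 7.25
position: [0.4927, -0.028, 0.1076]
ee_rot: [0.0, 0.053, 0.999, -0.0]
contact_force: [0.6, -0.1, -0.9]
width: 0.021
```

```bash
cat > ov.py <<'E'
from h import *
def ov(name,h=.0366,sc=(.4923,-.0290),sa=-.105,draw=True):
    s=manip.get_state();im=manip.get_image('side')[:,:,::-1];p=s['position'];q=s['ee_rot']
    phi=np.pi/2-np.arctan2(2*q[1]*q[2],q[2]**2-q[1]**2);a=phi-np.pi/2
    print(s['clock'],p,'phi',phi,q,s['contact_force'],s['moment'],s['width'])
    x0,y0,w,hh,k=225,165,90,100,6
    big=cv2.resize(im[y0:y0+hh,x0:x0+w],None,fx=k,fy=k,interpolation=cv2.INTER_CUBIC)
    raw=big.copy()
    def c(P): return ((w2px('side',P)-[x0,y0]+.5)*k-.5)
    def poly(pts,col): cv2.polylines(big,[np.array([c(P) for P in pts]).round().astype(np.int32)],True,col,1)
    def circ(cx,cy,z,r,col): poly([(cx+r*np.cos(t),cy+r*np.sin(t),z) for t in np.linspace(0,6.283,60)],col)
    U=p[2]-h
    for z,r in((0,.013),(.024,.013),(.024,.02),(.030,.02)): circ(p[0],p[1],U+z,r,(0,0,255))
    ux=np.array([np.cos(a),np.sin(a)]);uy=np.array([-ux[1],ux[0]])
    for sg in(1,-1):
        e=p[:2]+sg*.019*ux
        poly([(*(e+.004*uy),U),(*(e-.004*uy),U),(*(e-.004*uy),U+.006),(*(e+.004*uy),U+.006)],(255,0,255))
    for r in(.0155,.034): circ(*sc,.056,r,(0,255,255))
    cv2.imwrite('pics/'+name+'.png',big);cv2.imwrite('pics/full_'+name+'.png',im)
    print(c((*p[:2],U)),k)
E
python3 -c "from ov import *;ov('o3')"
```

```text
7.25 [ 0.49272593 -0.0280213   0.10759392] phi 1.4638590722307792 [ 3.00444795e-04  5.34431517e-02  9.98570848e-01 -6.85079869e-06] [ 0.64513762 -0.08425421 -0.88736445] [-0.0554312  -0.00334173 -0.0100027 ] 0.020964998682364636
[272.79070964 334.15028014] 6
```

View pics/o3.png

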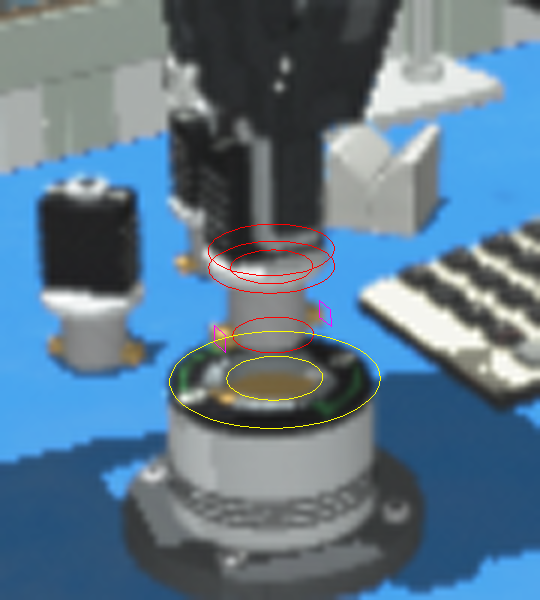

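Run:
```python
import cv2,numpy as np
im=cv2.imread('pics/full_o3.png')
c=im[200:240,252:292]
a=cv2.resize(c,None,fx=15,fy=15,interpolation=cv2.INTER_NEAREST)
cv2.imwrite('pics/c3.png',a)
for v in (212,214,216): print(v,[tuple(int(t) for t in x) for x in im[v,258:284]])
```

```text
212 [(236, 158, 69), (235, 158, 69), (234, 160, 78), (224, 159, 94), (195, 159, 124), (160, 154, 146), (165, 165, 161), (170, 169, 165), (173, 173, 168), (174, 174, 169), (176, 176, 171), (175, 175, 169), (172, 172, 166), (164, 164, 160), (164, 164, 159), (160, 160, 155), (144, 144, 140), (151, 136, 126), (230, 158, 91), (237, 162, 76), (238, 163, 72), (238, 163, 71), (239, 163, 71), (239, 163, 72), (239, 163, 71), (239, 163, 71)]
214 [(238, 164, 73), (238, 165, 74), (238, 165, 74), (236, 164, 74), (216, 149, 80), (139, 122, 110), (126, 125, 123), (131, 131, 128), (135, 135, 133), (138, 138, 136), (140, 140, 138), (142, 142, 140), (141, 141, 139), (139, 139, 137), (137, 137, 135), (132, 131, 130), (123, 123, 122), (136, 120, 110), (223, 150, 82), (232, 157, 75), (237, 163, 73), (238, 163, 72), (239, 164, 72), (238, 163, 71), (239, 164, 72), (237, 160, 70)]
216 [(238, 166, 76), (238, 166, 77), (238, 165, 76), (237, 164, 76), (216, 149, 80), (138, 121, 109), (126, 125, 123), (133, 132, 131), (138, 137, 135), (140, 140, 137), (140, 139, 137), (140, 139, 138), (141, 140, 139), (140, 140, 139), (137, 136, 135), (132, 131, 130), (125, 124, 123), (112, 114, 113), (84, 104, 114), (88, 109, 118), (148, 132, 116), (232, 161, 83), (238, 164, 73), (239, 163, 72), (239, 163, 72), (236, 159, 70)]
```

View pics/c3.png

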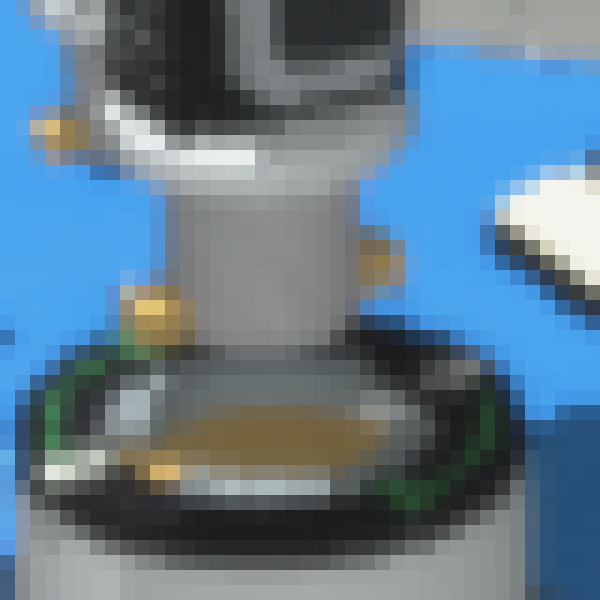

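The overlay (picture 8) and 15x crop (picture 9) put the spigot centre at u≈269.0 and the rim centre at 269.5, with the lugs at (261.6,220.7) and about (277.5,216.9). The head needs about +0.2 mm in x and −1 mm in y. I'll correct that, descend into the mouth and check the force.

>>> carry_out --moves '[0, 0.02, -0.1, 0, 0, 0, 0, 0, -0.4, 0, 0, 0, 0, -0.3, 0, 0, 0, 0, -0.3, 0, 0, 0, 0, -0.3, 0, 0, 0, 0, -0.3, 0, 0, 0, 0, -0.2, 0, 0, 0, 0, -0.2, 0, 0, 0, 0, 0, 0, 0, 0, 0, 0, 0]'

```text
clock: 8.3
position: [0.4928, -0.0289, 0.0873]
ee_rot: [0.0, 0.053, 0.999, 0.0]
contact_force: [-0.5, 0.4, -1.0]
width: 0.0207
```

No contact force, and the underside is about 5 mm below the rim, so the lugs are in the notches. Next, push down against the spring.

>>> carry_out --moves '[0, 0, 0, -0.2, 0, 0, 0, 0, -0.2, 0, 0, 0, 0, -0.2, 0, 0, 0, 0, -0.15, 0, 0, 0, 0, -0.15, 0, 0, 0, 0, 0, 0, 0, 0, 0, 0, 0, 0, 0, 0, 0, 0, 0, 0, 0, 0, 0, 0, 0, 0, 0, 0]'

```text
clock: 9.3
position: [0.4931, -0.029, 0.0788]
ee_rot: [0.0, 0.053, 0.999, -0.0]
contact_force: [-2.1, -0.4, 6.3]
width: 0.021
```

The plunger is in: 6.3 N plus about 1 N of bias gives roughly 5 mm. I'll push slightly deeper and turn clockwise.

>>> carry_out --moves '[0, 0, 0, -0.1, 0, 0, 0, 0, 0, -0.05, 0, 0, 0, 0, -0.07, 0, 0, 0, 0, -0.07, 0, 0, 0, 0, -0.07, 0, 0, 0, 0, -0.07, 0, 0, 0, 0, -0.07, 0, 0, 0, 0, -0.07, 0, 0, 0, 0, -0.07, 0, 0, 0, 0, 0]'

```text
clock: 10.3
position: [0.4929, -0.0301, 0.0779]
ee_rot: [0.001, 0.318, 0.948, -0.001]
contact_force: [-2.2, -3.1, 6.9]
width: 0.0212
```

Run:
```python
from h import *
s=manip.get_state();q=s['ee_rot'];print(s['position'],np.pi/2-np.arctan2(2*q[1]*q[2],q[2]**2-q[1]**2),s['contact_force'],s['moment'],s['qpos'])
```

```text
[ 0.49289115 -0.03008135  0.07790304] 0.9243603046486737 [-2.1575953  -3.14178449  6.86458406] [-0.56003383  0.35542104  0.11805481] [-0.20028407  0.29618525  1.90390638 -0.00278615  0.94055673 -1.12300345]
```

Turned 0.54 rad with a 0.12 N m spring moment, so the lugs are under the lip. I'll continue.

>>> carry_out --moves '[0, 0, 0, 0, -0.09, 0, 0, 0, 0, -0.09, 0, 0, 0, 0, -0.09, 0, 0, 0, 0, -0.09, 0, 0, 0, 0, -0.09, 0, 0, 0, 0, -0.09, 0, 0, 0, 0, -0.09, 0, 0, 0, 0, -0.09, 0, 0, 0, 0, -0.04, 0, 0, 0, 0, 0]'

```text
clock: 11.3
position: [0.492, -0.0307, 0.0777]
ee_rot: [0.001, 0.646, 0.763, -0.002]
contact_force: [-3.1, -5.2, 5.4]
width: 0.0212
```

Run:
```python
from h import *
s=manip.get_state();q=s['ee_rot'];print(s['position'],np.pi/2-np.arctan2(2*q[1]*q[2],q[2]**2-q[1]**2),s['contact_force'],s['moment'],s['qpos'])
```

```text
[ 0.49204087 -0.03074875  0.07773129] 0.1658216133824677 [-3.1473994  -5.16388465  5.43746962] [-1.00856538  0.62014487  0.25142959] [-0.20065884  0.29615931  1.90451762 -0.00495704  0.94144761 -0.36356157]
```

>>> carry_out --moves '[0, -0.05, -0.1, 0, 0, 0, 0, 0, 0, -0.04, 0, 0, 0, 0, -0.04, 0, 0, 0, 0, -0.02, 0, 0, 0, 0, 0, 0, 0, 0, 0, 0, 0, 0, 0, 0, 0, 0, 0, 0, 0, 0, 0, 0, 0, 0, 0, 0, 0, 0, 0, 0]'

```text
clock: 12.3
position: [0.4918, -0.031, 0.0778]
ee_rot: [0.001, 0.683, 0.73, -0.001]
contact_force: [-3.0, -3.0, 7.5]
width: 0.0209
```

Run:
```python
from h import *
s=manip.get_state();q=s['ee_rot'];print(s['position'],np.pi/2-np.arctan2(2*q[1]*q[2],q[2]**2-q[1]**2),s['contact_force'],s['moment'],s['qpos'])
```

```text
[ 0.49183846 -0.03097859  0.07778001] 0.06577657792336233 [-3.02869721 -2.97899198  7.50154144] [-0.52802553  0.47352049  0.26718669] [-0.20241813  0.29556055  1.90531095 -0.0029455   0.9408485  -0.26645935]
```

The stop hasn't clearly been reached yet: the moment rose only slightly. I'll go on in small steps.

>>> carry_out --moves '[0, -0.05, -0.05, 0, -0.03, 0, 0, 0, 0, -0.03, 0, 0, 0, 0, -0.02, 0, 0, 0, 0, 0, 0, 0, 0, 0, 0, 0, 0, 0, 0, 0, 0, 0, 0, 0, 0, 0, 0, 0, 0, 0, 0, 0, 0, 0, 0, 0, 0, 0, 0, 0]'

```text
clock: 13.3
position: [0.4917, -0.0312, 0.0779]
ee_rot: [0.001, 0.711, 0.703, -0.001]
contact_force: [-1.1, -1.3, 6.6]
width: 0.021
```

Run:
```python
from ov import *
s=manip.get_state();q=s['ee_rot'];print(s['position'],np.pi/2-np.arctan2(2*q[1]*q[2],q[2]**2-q[1]**2),s['contact_force'],s['moment'])
ov('o5'); im=cv2.imread('pics/full_o5.png')[185:245,240:300]
cv2.imwrite('pics/c5.png',cv2.resize(im,None,fx=10,fy=10,interpolation=cv2.INTER_CUBIC))
```

```text
[ 0.49167387 -0.03115761  0.07785429] -0.012278145467762513 [-1.11263412 -1.32475182  6.56775682] [-0.19317678  0.37173438  0.81366543]
13.3 [ 0.49167387 -0.03115761  0.07785429] phi -0.012278145467762513 [ 0.00078866  0.711434    0.7027521  -0.00072711] [-1.11263412 -1.32475182  6.56775682] [-0.19317678  0.37173438  0.81366543] 0.02097471803625933
[277.2737452  420.87149659] 6
```

View pics/c5.png

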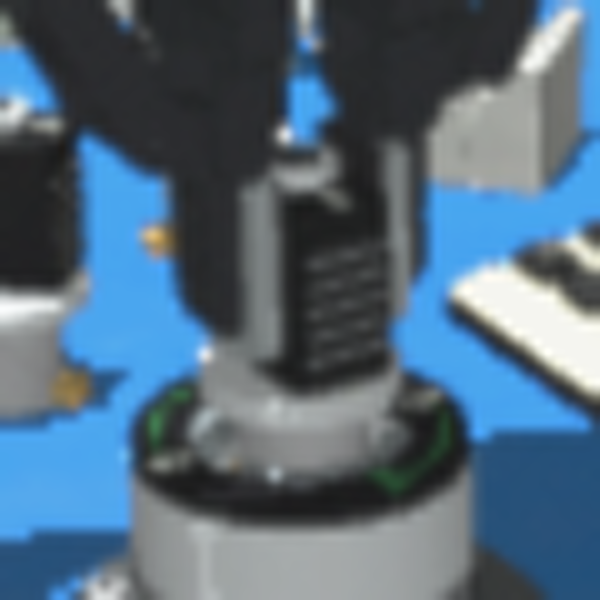

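Picture 10: the head sits seated between the pads with its grip end facing along the green marks, (265,207) to (283,233) in full pixels. The moment jumped from 0.27 to 0.81 N m, which is the stop. I'll ease off very slightly and check that it holds steady.

>>> carry_out --moves '[0, 0, 0, 0, 0.02, 0, 0, 0, 0, 0, 0, 0, 0, 0, 0, 0, 0, 0, 0, 0, 0, 0, 0, 0, 0, 0, 0, 0, 0, 0, 0, 0, 0, 0, 0, 0, 0, 0, 0, 0, 0, 0, 0, 0, 0, 0, 0, 0, 0, 0]'

```text
clock: 14.35
position: [0.4917, -0.0312, 0.0779]
ee_rot: [0.001, 0.705, 0.71, -0.001]
contact_force: [-1.9, -1.9, 6.4]
width: 0.021
```

Run:
```python
from h import *
s=manip.get_state();q=s['ee_rot'];print(s['clock'],s['position'],np.pi/2-np.arctan2(2*q[1]*q[2],q[2]**2-q[1]**2),s['contact_force'],s['moment'],s['width'])
ok=s['moment'][2]>.35 and s['contact_force'][2]>4
print(ok)
if ok: print(manip.sign_off())
```

```text
14.35 [ 0.49172142 -0.03115211  0.07787876] 0.006815155930540939 [-1.91947526 -1.90041992  6.40266146] [-0.29384237  0.3600362   0.60970306] 0.02098968768924955
True
the job is handed in; nothing more can be done
None
```

I gripped the leftmost probe head and put its lugs through the notches. I then pushed it down against the spring and turned it about 1.46 rad clockwise, until it met the stop. I handed the job in at 14.35 s with the head still gripped, pressed in and turned.

**Last checks:**
- **Depth:** the underside works out at about 41 mm, from the tool height and where I gripped the head. About 6.4 N of spring push agrees roughly with that.
- **Stop:** the turning moment jumped from 0.27 to 0.81 N m. I eased it to 0.61 N m, and it held through the next second.
- **Grip:** steady at 21 mm.

**Disagreements:** the wrist met the stop about 0.08–0.1 rad later than the green marks predicted. I put that down to play in the grip and error in the measured angles. The side view also showed the socket about 1 pixel from where the top view placed it, but the lugs still went in without resistance.

I saw no contact with the bystanders in the moves I made, but I did not compare their positions before and after.

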